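# Clamp the cigar mould in its frame

## Robot

A 6-joint arm with a two-finger parallel gripper is mounted at the origin on the work surface. World frame = base frame: x ahead of the robot, y to its left, z up, the work surface at z = 0. Lengths are in mm, angles in rad, forces in N, time in s.
With the tool pointing down it reaches from about 325 to 775 mm from the base axis. Payload 5.5 kg.
Tool frame: the origin (TCP) lies on the centre line of the jaws, within the pads' length; the fingertips stand 8 mm ahead of it and the grasp point (between the pads) lies 11 mm behind it; z points along the fingers, y is the line along which they close (so a half turn about z gives the same grasp; the last joint's range is limited). The gripper opens to 88 mm and grips with 3 to 60 N. Pads are 20 mm wide; open, the fingers measure 115 mm over their backs; the gripper's body (75 mm by 178 mm) begins 61 mm behind the grasp point.
Start: joints at [1.283, 0.091, 1.231, -0, 1.82, -0.057], TCP at [137.257, 584.103, 230.631] pointing down, gripper open.
Joint ranges: [-2.87, 2.87], [-0.86, 2.18], [0.17, 2.46], [-1.51, 4.65], [0.06, 2.69], [-2.65, 2.65]. Speed limits (rad/s): [2.57, 2.57, 3.01, 3.14, 3.14, 3.14].

## Interface

Orientations are given as a rotation vector (axis times angle).
In Python, from bench import r, cams, finish_job gives the robot as it stands. The module is installed in compiled form; this text tells all that it offers.
- The arm moves only by the tool play_rows, never from a script. Its argument "rows" is a list that holds one entry, the list of rows, each a list of 7 numbers: the opening, from 0 (shut) to 1 (fully open), then the shift along the world's x, y, z in units of 0.04 m (1.0 is 0.04 m), then the turn, a rotation vector about the world's x, y, z in units of 5 degrees (1.0 is 5 degrees). A call has 1 to 8 rows; each row shifts and turns the commanded pose from where the row before left it; what a row does not reach is not made up. A row lasts 1/10 s, in which the tool goes at most 50 mm and 8.59 degrees, less where a joint would pass 70% of its speed; a pose out of reach is approached as far as the arm can. A call with a number of a shift or a turn outside -1 to 1 is refused whole. A call with a gripper value outside its range is refused whole. The fingers move at their own pace and stop on an object; the grip force is fixed at half the most. Time passes only in rows, so rows that do not move let the fingers close. It gives the time, the measured TCP pose, the force, the opening and the grip force at its end, in the units of the state.
- r.sense(): the state, without advancing time (a new reading comes with each control period).
- cams.read_camera(name): name is "scene" or "side" or "wrist"; returns a dict with "image" (400x640x3 uint8, red, green, blue), "depth" (400x640 float32, mm along the optical axis (not along the pixel's ray), 0 where there is no reading), "intrinsics" (3x3 intrinsics, pixels), "position" and "rotation" of the camera in the world. Camera axes: x right, y down, z forward; pixel columns grow to the right and rows downward; lengths in mm; the calibration is good to about 2 mm. A picture is of the moment at which its call begins.
- finish_job(): hands the job in; it is judged then, once.
The state is a dict: "time": time; "q": joint angles; "qvel": joint speeds; "tau": joint torques, N m; "tcp_pos": TCP position; "tool_rot": TCP orientation; "ft_force": force on the tool from outside, world axes, zero at the start; "torque": the same for the moment, N m; "opening": opening from 0.0 (shut) to 1.0 (fully open); "gripper_force": force on a finger pad.
Only numpy, scipy, OpenCV 4.12 (cv2) and the standard library are available. Lean on these libraries where they do the work, as an engineer would, in place of code of your own. Each camera call takes 0.05 s, during which the arm holds its last target. There are 200 camera calls.

## Task

Push the closed cigar mould along the board until it sits fully home, flat against the back stop of the clamping frame. Only then push the clamp's lever round past its dead point until it snaps into lock and the rubber pad presses the mould against the side fence. It is all pushing, with the fingertips or the outside of the fingers, and nothing needs gripping: do not lift or tip the mould, leave everything else on the bench where it is, and finish clear of it all.

Things in the scene. Friction and masses are not known exactly. Their poses are not given: they have to be found in the camera images.
- frame: Clamping frame fixed to the bench, on a plywood board 12 mm thick (x -155 to +90 mm, y -110 to +215 mm in its frame). Origin on the bench surface, under the centre of the mould's home place; z up, x the way the mould is pushed home (away from the robot), y left towards the clamp. A grey clamp housing 64 x 70 mm, top 42 mm above the bench, stands under point pivot. The near side (-x) is open.
- mould: Closed cigar mould: dark wooden block, ribs on top, round ends on its near face, 110 mm (x) x 160 mm (y) x 48 mm high, about 0.6 kg. Loose on the board, 65 to 90 mm short of home, already between fence and pad and nearly square. Origin at the centre of its underside, 12 mm above the bench; near face at its x = -55 mm. Home is x = 0 in the frame. Sliding it takes about 2 to 10 N.
- lever (a joint): Clamp lever on a vertical axis at point pivot; turns clockwise seen from above. 0 = open: it points 130 degrees from the frame's x, counted towards y (left and back to the robot); at value q (rad) it points at 130 degrees - q. Dead point 1.2, locked against a stop 1.6. A spring returns it to 0 if let go before the dead point and drives it to 1.6 after. It takes up to 0.6 N m (6 N at point grip).
- grip (a point): Point on the lever in the middle of its black handle, 95 mm from the pivot, 56 mm above the bench. The handle is a bar 72 mm long (58 to 130 mm from the pivot), 18 mm wide, 22 mm high (45 to 67 mm above the bench); push it on its side, from the side facing the robot.
- pivot (a point): The lever's axis, fixed in the frame at x = -10 mm, y = +160 mm, 56 mm above the bench.
- stop (a point): Middle of the face of the wooden back stop, in the frame at x = +55 mm, y = 0, 29 mm above the bench. The stop is 190 mm wide, 46 mm high above the bench; the mould's far face lies flat on it when home.
- fence (a point): Middle of the face of the wooden side fence, in the frame at x = 0, y = -82 mm, 29 mm above the bench. The face runs along x from -50 to +55 mm and is 46 mm high above the bench.
- pad: Sprung rubber pad of the clamp, 36 mm wide, 26 mm high, 9 mm thick, on the end of a steel plunger; origin at the middle of its pressing face (which looks to the frame's -y), 33 mm above the bench. It moves 24 mm towards -y as the lever locks and then presses the mould's left side with about 9 N or more.
- jar: Bystander: small closed jar, 42 mm across, 55 mm high, on the near left part of the board. Origin under its centre.
- matchbox: Bystander: small white box 36 x 54 x 15 mm on the bench behind the frame. Origin under its centre.
- cigars: Bystander: five brown cigars in a row under a paper band, 130 x 78 x 16 mm, right of the frame. Origin under its centre.
- tape: Bystander: black tape dispenser 70 x 150 mm, 98 mm high, at the right. Origin under its centre.
- ashtray: Bystander: dark wooden open tray 120 x 150 mm, 32 mm high, left of the frame. Origin under its centre.
- brush: Bystander: small wooden-handled brush lying along the far edge of the frame's board. Origin under its middle.
- cup: Bystander: steel cup, 70 mm across, 75 mm high, behind the frame at the left. Origin under its centre.

How it is judged:
By the outcome, as a careful person would: the job done as asked, in the order asked, and still so for the second after the job is handed in, with the robot touching nothing.
It also fails if it takes over 48 s, if anything falls off the work surface, if the arm or the gripper's body presses on something with over 40 N, if the wrist force passes 120 N, or if a joint passes its speed limit or range.

## Working session

There is one attempt and no reset: what is moved stays moved. The work goes in short steps, Python scripts to look and compute and a tool call to move; the robot and the scene stay as the last step left them, time stands still between calls to the robot, and variables do not carry over. Pictures are saved under pics/ and viewed, at most 10 in all, crops included, and the job is handed in when it is done.

Besides the shell and the picture viewer there is one more tool, called after "Call:" by a JSON object that holds its "op" and its "data", one argument or row to a line. play_rows: Moves the arm, as the interface text tells. Shifts and turns lie within -1 to 1; 1 stands for 0.04 m of shift or 5 degrees of turn. Its arguments: {"type":"object","properties":{"rows":{"type":"array","items":{"type":"array","items":{"type":"array","items":{"type":"number"}}}}},"required":["rows"]}

```bash
mkdir -p pics
cat > h.py <<'E'
import numpy as np, cv2
from bench import r, cams
def pts(c):
    K=np.array(c["intrinsics"]);R=np.array(c["rotation"]);p=np.array(c["position"])
    if R.size==3: R=cv2.Rodrigues(R)[0]
    v,u=np.mgrid[0:400,0:640];d=c["depth"]
    X=np.stack([(u-K[0,2])/K[0,0]*d,(v-K[1,2])/K[1,1]*d,d],-1)
    W=X@R.T+p; W[d<=0]=np.nan
    return W
E
python3 - <<'E'
from h import *
s=r.sense();print(s)
for n in("scene","side"):
    c=cams.read_camera(n);cv2.imwrite(f"pics/{n}0.png",c["image"][:,:,::-1]);np.savez(f"{n}0.npz",**c)
    print(n,c["position"],c["rotation"])
E
```

```text
{'time': 0.0, 'q': array([ 1.28329396e+00,  9.18720491e-02,  1.23183094e+00,  3.39569671e-05,
        1.81979575e+00, -5.66740430e-02]), 'qvel': array([ 8.66684043e-04,  3.16767745e-04, -6.49210649e-04,  5.17047751e-05,
        1.43131299e-04, -5.50719553e-04]), 'tau': array([ 1.40874658e-03, -4.46443033e+01, -4.06454301e+01,  6.99548470e-02,
        2.93503271e-02, -1.54863765e-04]), 'tcp_pos': array([137.17081088, 583.83782623, 229.5299931 ]), 'tool_rot': array([-3.61725363e-01, -3.12033589e+00,  2.94064631e-03]), 'ft_force': array([-1.18052408, -0.98615585,  0.20671076]), 'torque': array([ 0.01430393, -0.02009949, -0.0466705 ]), 'gripper_force': 0.0, 'opening': 0.9993152020735941}
scene [1185.93030362  425.11311811  846.20814254] [-1.2219498  -2.34988243  0.93080861]
side [  -4.11831402 -592.44675357  624.53061508] [-2.01711068  0.84067467 -0.47375548]
```

View pics/scene0.png

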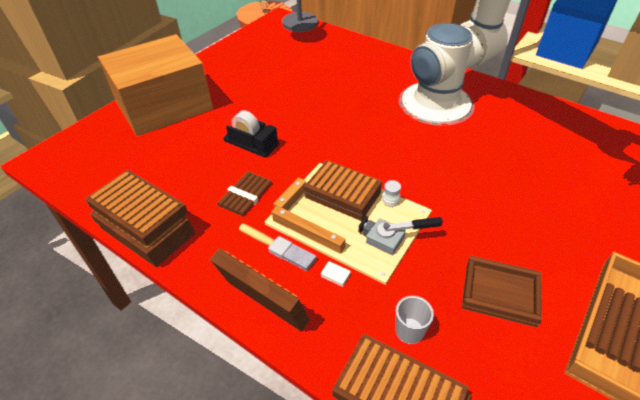

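View pics/side0.png

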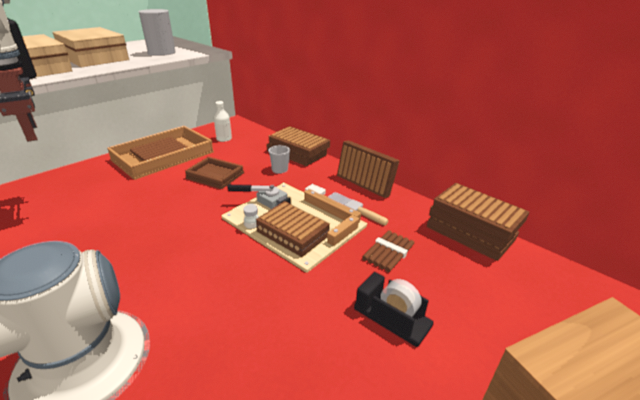

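Scene view: the mould's top is at about (343,188), the jar at (391,192), the lever handle at (425,223), the housing at (385,235), and the back stop at (308,230). The board's corners are near (268,222), (385,277), (430,210) and (320,165).

```bash
cat >> h.py <<'E'
def rect(P):
    (c,s,a)=cv2.minAreaRect(P.astype(np.float32)); return np.round(c,1),np.round(s,1),round(a,2)
def big(m):
    n,l,st,_=cv2.connectedComponentsWithStats(m.astype(np.uint8)); 
    return l==1+np.argmax(st[1:,4])
E
python3 - <<'E'
from h import *
for n in("scene","side"):
    c=np.load(n+"0.npz");W=pts(c);I=c["image"];hsv=cv2.cvtColor(I,cv2.COLOR_RGB2HSV);Z=W[...,2]
    roi=np.zeros(Z.shape,bool)
    if n=="scene": roi[155:285,255:450]=1
    else: roi[175:270,215:370]=1
    H,S,V=[hsv[...,i].astype(int) for i in range(3)]
    red=((H<6)|(H>174))&(S>200)
    tab=W[roi&red&(abs(Z)<15)]; print(n,"table z",np.nanmedian(tab[:,2]))
    b=big(roi&(abs(Z-12)<5)&(H>15)&(H<35)&(V>150)); print("board",rect(W[b]),np.median(Z[b]))
    # board outer with anything on it
    b=big(roi&(Z>6)&~red); print("all",rect(W[b][:,:2]))
    b=big(roi&(abs(Z-60)<6)&(H<22)&(S>60)); print("mould top",rect(W[b][:,:2]),np.median(Z[b]),b.sum())
    b=big(roi&(V<50)&(Z>40)&(Z<75)&(S<120)); print("dark handle?",rect(W[b][:,:2]),b.sum(),np.median(Z[b]))
    b=roi&(abs(Z-46)<4)&(H<25)&(S>90);
    k,l,st,ce=cv2.connectedComponentsWithStats(b.astype(np.uint8))
    for i in range(1,k):
        if st[i,4]>60: print("46mm",ce[i],rect(W[l==i][:,:2]),st[i,4])
    b=roi&(S<70)&(V>60)&(Z>25)&(Z<75)
    k,l,st,ce=cv2.connectedComponentsWithStats(b.astype(np.uint8))
    for i in range(1,k):
        if st[i,4]>40: print("grey",ce[i],rect(W[l==i][:,:2]),st[i,4],np.nanmax(Z[l==i]))
E
```

```text
scene table z 0.2463766918074839Traceback (most recent call last):
  File "<stdin>", line 10, in <module>
  File "h.py", line 11, in rect
    (c,s,a)=cv2.minAreaRect(P.astype(np.float32)); return np.round(c,1),np.round(s,1),round(a,2)
            ~~~~~~~~~~~~~~~^^^^^^^^^^^^^^^^^^^^^^
cv2.error: OpenCV(4.12.0) /io/opencv/modules/imgproc/src/convhull.cpp:143: error: (-215:Assertion failed) total >= 0 && (depth == CV_32F || depth == CV_32S) in function 'convexHull'
```

```bash
sed -i 's/P.astype/P[:,:2].astype/' h.py
cat > m.py <<'E'
from h import *
import sys
def run(n,c):
    W=pts(c);I=c["image"];hsv=cv2.cvtColor(I,cv2.COLOR_RGB2HSV);Z=W[...,2]
    roi=np.zeros(Z.shape,bool)
    if n=="scene": roi[155:285,255:450]=1
    else: roi[175:270,215:370]=1
    H,S,V=[hsv[...,i].astype(int) for i in range(3)]
    red=((H<6)|(H>174))&(S>200)
    print(n)
    b=big(roi&(abs(Z-12)<5)&(H>15)&(H<35)&(V>150)); print("board",rect(W[b]),np.median(Z[b]))
    b=big(roi&(abs(Z-60)<6)&(H<22)&(S>60)); print("mould top",rect(W[b]),np.median(Z[b]),b.sum())
    for nm,b in(("dark",roi&(V<60)&(Z>40)&(Z<75)&(S<120)),("46",roi&(abs(Z-46)<4)&(H<25)&(S>90)),("grey",roi&(S<70)&(V>60)&(Z>25)&(Z<75))):
        k,l,st,ce=cv2.connectedComponentsWithStats(b.astype(np.uint8))
        for i in range(1,k):
            if st[i,4]>25: print(nm,np.round(ce[i]),rect(W[l==i]),st[i,4],round(float(np.nanmax(Z[l==i])),1))
if __name__=="__main__":
    for n in("scene","side"): run(n,np.load(n+"0.npz"))
E
python3 m.py
```

```text
scene
board (array([600. ,  44.5]), array([171.1, 325.1]), 3.29) 12.252414511319387
mould top (array([514.5,  -5.4]), array([114.2, 159.9]), 5.36) 58.10323618800726 2020
dark [363. 222.] (array([582.2,  96.2]), array([30.9,  9.1]), 15.24) 32 48.8
dark [427. 223.] (array([516.6, 220.2]), array([13.7, 64.2]), 42.87) 203 70.6
46 [303. 216.] (array([611.3, -13.3]), array([131.5, 201.5]), 3.76) 994 49.9
46 [344. 200.] (array([547.7,  24.6]), array([ 90.6, 190.9]), 40.57) 169 50.0
grey [391. 192.] (array([466.8, 102.2]), array([40.3, 37.3]), 44.18) 334 70.7
grey [386. 233.] (array([574.2, 149.3]), array([ 74. , 103.5]), 3.2) 1037 69.4
side
board (array([560.5,  39.6]), array([246.1, 326.6]), 3.17) 11.140121051826725
mould top (array([513.4,  -9.9]), array([112.1, 160.7]), 5.96) 57.62110210441165 1521
dark [238. 188.] (array([508.7, 212.7]), array([10.2, 62.1]), 42.29) 111 66.8
46 [337. 213.] (array([648.4, -36.7]), array([231.1, 113.2]), 62.54) 516 48.0
46 [293. 235.] (array([480.8, -40.6]), array([ 87.2, 185.6]), 40.64) 183 50.0
grey [270. 194.] (array([560.4, 136.4]), array([ 77.1, 101.8]), 60.81) 482 65.8
grey [250. 214.] (array([464.,  91.]), array([38.2, 53.5]), 13.82) 274 68.8
```

Call:
{"op": "play_rows", "data": {
  "rows": [
    [[1,0.42,-0.88,0,0,0,0.19],[1,0.42,-0.88,0,0,0,0.19],[1,0.42,-0.88,0,0,0,0.19],[1,0.42,-0.88,0,0,0,0.19],[1,0.42,-0.88,0,0,0,0.19],[1,0.42,-0.88,0,0,0,0.19],[1,0.42,-0.88,0,0,0,0.19],[1,0.42,-0.88,0,0,0,0.19]]
  ]
}}

```text
time: 0.9
tcp_pos: [271.9, 301.0, 230.2]
tool_rot: [-0.152, -3.138, 0.0]
ft_force: [0.8, 0.5, 0.4]
opening: 0.999
gripper_force: 0.0
```

Call:
{"op": "play_rows", "data": {
  "rows": [
    [[1,0.42,-0.88,0,0,0,0.19],[1,0.42,-0.88,0,0,0,0.19],[1,0.42,-0.88,0,0,0,0.19],[1,0.42,-0.88,0,0,0,0.19],[1,0.42,-0.88,0,0,0,0.19],[1,0.42,-0.88,0,0,0,0.19],[1,0.42,-0.88,0,0,0,0.19],[1,0.42,-0.88,0,0,0,0.19]]
  ]
}}

```text
time: 1.7
tcp_pos: [406.3, 19.3, 230.4]
tool_rot: [0.055, -3.141, -0.0]
ft_force: [1.1, 0.2, 0.4]
opening: 1.002
gripper_force: 0.0
```

Call:
{"op": "play_rows", "data": {
  "rows": [
    [[1,0.42,-0.88,0,0,0,0.19],[1,0,0,0,0,0,0],[1,0,0,0,0,0,0]]
  ]
}}

```text
time: 2.0
tcp_pos: [422.7, -14.7, 230.0]
tool_rot: [0.077, -3.139, -0.001]
ft_force: [0.6, 0.5, 0.5]
opening: 0.998
gripper_force: 0.0
```

Run:
```python
from h import *
s=r.sense();R=cv2.Rodrigues(s["tool_rot"])[0];print(s["tcp_pos"],R.round(3),s["ft_force"])
c=cams.read_camera("wrist");cv2.imwrite("pics/w1.png",c["image"][:,:,::-1]);np.savez("w1.npz",**c)
```

```text
[422.67765683 -14.72247009 230.021284  ] [[-0.999 -0.049 -0.002]
 [-0.049  0.999  0.001]
 [ 0.002  0.001 -1.   ]] [0.55923693 0.51835578 0.45905375]
```

View pics/w1.png

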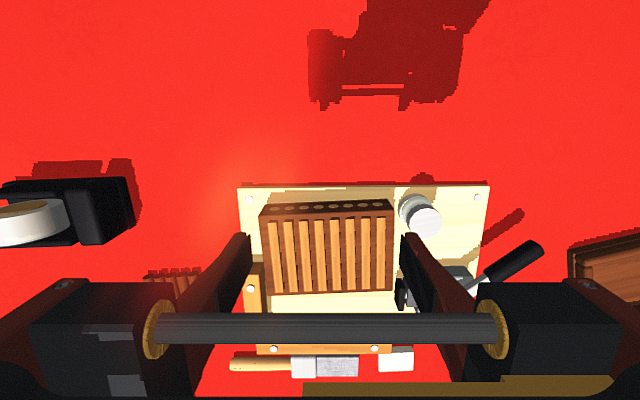

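The wrist view shows the mould's top between x=262-395 and y=205-295, with its near face at row ~208. The jar is at (425,218), the handle at (515,262) and the board's near edge at row 184.

Run:
```python
from h import *
c=np.load("w1.npz");W=pts(c);Z=W[...,2]
hsv=cv2.cvtColor(c["image"],cv2.COLOR_RGB2HSV);H,S,V=[hsv[...,i].astype(int) for i in range(3)]
def roi(u0,u1,v0,v1):
    m=np.zeros(Z.shape,bool);m[v0:v1,u0:u1]=1;return m
b=big(roi(250,402,195,298)&(abs(Z-59)<7));print("mould",rect(W[b]),np.median(Z[b]))
b=big(roi(225,500,180,262)&(abs(Z-12)<5)&~(((H<6)|(H>174))&(S>200)));P=W[b];print("board",rect(P),P[:,0].min(),P[:,1].min(),P[:,1].max())
b=big(roi(395,445,190,240)&(Z>60)&(Z<80));print("jar",rect(W[b]))
b=big(roi(475,555,235,290)&(Z>50)&(Z<80)&(V<70));print("handle",rect(W[b]),np.median(Z[b]))
```

```text
mould (array([515.1,  -7.4]), array([111.2, 160.6]), 5.34) 57.44626406956337
board (array([492.8,  37.1]), array([108.9, 325.3]), 2.81) 430.6560363505689 -127.47767706857628 201.3653275875364
jar (array([463.3, 100.6]), array([37.4, 35.8]), 58.1)
handle (array([513.3, 216.8]), array([17.7, 69.1]), 43.56) 65.06828011194591
```

Call:
{"op": "play_rows", "data": {
  "rows": [
    [[1,0,0,-0.99,0,0,0],[1,0,0,-0.99,0,0,0],[1,0,0,-0.99,0,0,0],[1,0,0,-0.99,0,0,0],[1,0,0,-0.98,0,0,0],[1,0,0,0,0,0,0],[1,0.3,0.016,0,0,0,0],[1,0.2,0.011,0,0,0,0]]
  ]
}}

```text
time: 2.85
tcp_pos: [444.2, -12.4, 35.3]
tool_rot: [-0.082, 3.138, -0.0]
ft_force: [-0.9, -0.6, 0.5]
opening: 1.0
gripper_force: 0.0
```

Call:
{"op": "play_rows", "data": {
  "rows": [
    [[1,0.2,0.011,0,0,0,0],[1,0.2,0.011,0,0,0,0],[1,0.2,0.011,0,0,0,0],[1,0.2,0.011,0,0,0,0]]
  ]
}}

```text
time: 3.25
tcp_pos: [475.0, -11.4, 34.5]
tool_rot: [0.08, -3.139, 0.001]
ft_force: [-7.0, -0.8, 5.9]
opening: 0.999
gripper_force: 3.8
```

Call:
{"op": "play_rows", "data": {
  "rows": [
    [[1,0.2,0.011,0,0,0,0],[1,0.2,0.011,0,0,0,0],[1,0.2,0.011,0,0,0,0],[1,0.2,0.011,0,0,0,0],[1,0.1,0.006,0,0,0,0]]
  ]
}}

```text
time: 3.75
tcp_pos: [511.2, -9.5, 34.4]
tool_rot: [0.08, -3.14, 0.001]
ft_force: [-6.8, -1.1, 6.0]
opening: 0.999
gripper_force: 3.6
```

Run:
```python
from m import *
for n in("scene","side"):
    c=cams.read_camera(n);cv2.imwrite(f"pics/{n}1.png",cv2.resize(c["image"][150:290,210:450,::-1],None,fx=2.5,fy=2.5))
    run(n,c)
```

```text
scene
board (array([600.1,  44.6]), array([169.4, 325.1]), 3.37) 12.20438580218854
mould top (array([568. ,  -5.5]), array([129. , 161.1]), 3.12) 58.17808506301458 2248
dark [363. 222.] (array([583.3,  95.7]), array([28.4,  6.3]), 3.59) 32 48.6
dark [427. 223.] (array([516.6, 220. ]), array([15.7, 64.4]), 42.9) 201 71.0
46 [307. 216.] (array([607.9, -17.1]), array([152.1, 200.8]), 8.13) 1151 50.0
grey [392. 192.] (array([464.9, 102. ]), array([42.4, 38.7]), 34.65) 339 70.6
grey [386. 233.] (array([572.9, 149.3]), array([ 76.4, 103.4]), 3.04) 1029 68.3
side
board (array([559. ,  38.3]), array([244.3, 324.4]), 3.37) 11.155775488273093
mould top (array([573. , -68.8]), array([133.7,  60.4]), 16.33) 57.140852509513024 453
dark [239. 188.] (array([508.6, 210.8]), array([11.7, 63.2]), 40.07) 113 66.6
dark [279. 214.] (array([507.9,  33. ]), array([20.6,  4.4]), 2.74) 62 74.7
46 [338. 219.] (array([622.2, -56.2]), array([201.4, 137.6]), 35.8) 535 49.9
46 [291. 220.] (array([522.,   1.]), array([ 3.8, 65.6]), 5.26) 47 50.0
grey [260. 195.] (array([551.5, 153.8]), array([24.8, 77. ]), 12.99) 94 64.0
grey [251. 214.] (array([463.4,  96.8]), array([40.7, 37.8]), 39.31) 278 67.9
```

View pics/scene1.png

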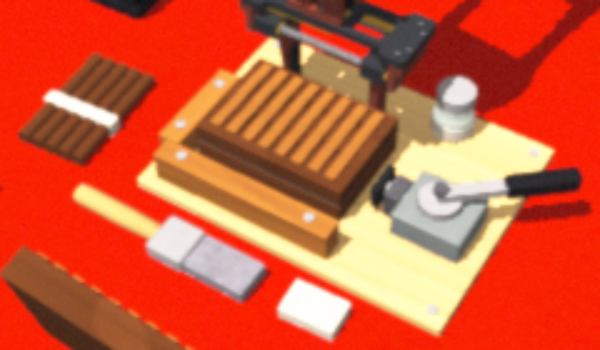

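The crop shows the mould square between the two fingers, with a narrow gap left to the stop and all bystanders still in place. I'll push on until the force rises.

Call:
{"op": "play_rows", "data": {
  "rows": [
    [[1,0.12,0.007,0,0,0,0],[1,0.12,0.007,0,0,0,0],[1,0.12,0.007,0,0,0,0]]
  ]
}}

```text
time: 4.15
tcp_pos: [525.0, -8.6, 33.9]
tool_rot: [0.08, -3.14, 0.001]
ft_force: [-6.0, -0.8, 5.5]
opening: 1.0
gripper_force: 3.5
```

Call:
{"op": "play_rows", "data": {
  "rows": [
    [[1,0.05,0.003,0,0,0,0],[1,0.05,0.003,0,0,0,0]]
  ]
}}

```text
time: 4.35
tcp_pos: [528.9, -8.4, 33.9]
tool_rot: [0.08, -3.139, 0.0]
ft_force: [-6.9, -0.6, 5.8]
opening: 0.998
gripper_force: 3.4
```

Call:
{"op": "play_rows", "data": {
  "rows": [
    [[1,0.05,0.003,0,0,0,0],[1,0.05,0.003,0,0,0,0]]
  ]
}}

```text
time: 4.55
tcp_pos: [530.8, -8.4, 33.9]
tool_rot: [0.08, -3.134, 0.001]
ft_force: [-22.9, -2.2, 14.7]
opening: 1.001
gripper_force: 11.3
```

Call:
{"op": "play_rows", "data": {
  "rows": [
    [[1,0.04,0.002,0,0,0,0],[1,0.0,0.0,0,0,0,0]]
  ]
}}

```text
time: 4.75
tcp_pos: [530.8, -8.4, 34.0]
tool_rot: [0.081, -3.13, 0.001]
ft_force: [-24.6, -2.3, 16.3]
opening: 0.998
gripper_force: 12.2
```

Call:
{"op": "play_rows", "data": {
  "rows": [
    [[1,-0.1,-0.005,0,0,0,0],[1,-0.3,-0.016,0,0,0,0],[1,-0.6,-0.03,0,0,0,0],[1,0,0,0.8,0,0,0],[0,0,0,0.9,0,0,0],[0,0,0,0.9,0,0,0],[0,0,0,0,0,0,0],[0,0,0,0,0,0,0]]
  ]
}}

```text
time: 5.55
tcp_pos: [495.8, -10.1, 138.3]
tool_rot: [-0.08, 3.137, -0.0]
ft_force: [0.7, 0.2, -0.4]
opening: 0.681
gripper_force: 0.0
```

Run:
```python
from m import *
s=r.sense();print(s["tcp_pos"],s["opening"])
c=cams.read_camera("scene");cv2.imwrite("pics/scene2.png",cv2.resize(c["image"][150:290,210:450,::-1],None,fx=2.5,fy=2.5));run("scene",c)
piv=np.array([578,148.5]);prev=None
for q in np.arange(-.35,1.46,.15):
    th=np.radians(133.1)-q;u=np.array([np.cos(th),np.sin(th)]);n=np.array([-u[1],u[0]])
    e=10*abs(n[0])+13.5*abs(n[1]);P=piv+95*u+(9+e)*n
    print(round(q,2),P.round(1),None if prev is None else ((P-prev)/40).round(2));prev=P
```

```text
[495.81771139 -10.09091697 138.32422579] 0.6809407062715795
scene
board (array([655.3,  74.9]), array([153.3, 361. ]), 27.41) 12.139318844073046
mould top (array([595.8,  -4. ]), array([111.5, 160.4]), 3.1) 58.219035985457765 2272
dark [363. 223.] (array([583.3,  96.4]), array([29.3,  7.2]), 3.5) 32 50.4
dark [427. 223.] (array([516.2, 220.4]), array([14.3, 63.7]), 43.4) 199 71.2
46 [306. 217.] (array([611.7, -13.5]), array([134.7, 201.1]), 4.66) 1114 50.0
grey [392. 192.] (array([465.9, 102.5]), array([40. , 38.2]), 79.85) 337 70.8
grey [386. 233.] (array([575.7, 150. ]), array([ 71.5, 105.2]), 5.56) 1035 69.5
-0.35 [481.7 168.6] None
-0.2 [485.6 182.6] [0.1  0.35]
-0.05 [491.9 196.1] [0.16 0.34]
0.1 [500.4 208.7] [0.21 0.32]
0.25 [511.  220.1] [0.27 0.28]
0.4 [523.6 229.7] [0.31 0.24]
0.55 [537.8 237.2] [0.36 0.19]
0.7 [553.4 242.3] [0.39 0.13]
0.85 [567.1 245. ] [0.34 0.07]
1.0 [580. 246.] [0.32 0.02]
1.15 [593.2 245.2] [ 0.33 -0.02]
1.3 [606.5 242.4] [ 0.33 -0.07]
1.45 [619.6 237.6] [ 0.33 -0.12]
```

View pics/scene2.png

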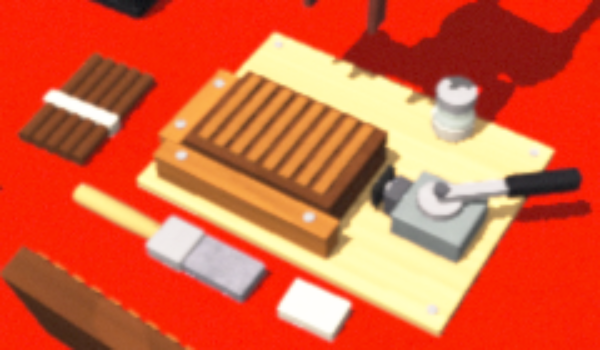

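The mould sits flush on the stop and everything else is unmoved. Next is the lever, with the fingers closed.

Call:
{"op": "play_rows", "data": {
  "rows": [
    [[0,-0.06,0.91,0,0,0,0],[0,-0.06,0.91,0,0,0,0],[0,-0.06,0.91,0,0,0,0],[0,-0.06,0.91,0,0,0,0],[0,-0.06,0.91,0,0,0,0],[0,0,0,0,0,0,0],[0,0,0,0,0,0,0],[0,0,0,0,0,0,0]]
  ]
}}

```text
time: 6.4
tcp_pos: [482.6, 170.9, 135.9]
tool_rot: [0.079, -3.139, 0.002]
ft_force: [0.9, -0.7, 0.3]
opening: 0.002
gripper_force: 0.0
```

Call:
{"op": "play_rows", "data": {
  "rows": [
    [[0,0,0,0,0,0,0],[0,0,0,-0.7,0,0,0],[0,0,0,-0.7,0,0,0],[0,0,0,-0.7,0,0,0],[0,0,0,0,0,0,0],[0,0,0,0,0,0,0]]
  ]
}}

```text
time: 7.0
tcp_pos: [482.9, 171.1, 53.3]
tool_rot: [0.078, -3.14, 0.0]
ft_force: [0.1, 0.0, 0.8]
opening: 0.008
gripper_force: 0.0
```

Call:
{"op": "play_rows", "data": {
  "rows": [
    [[0,0.08,0.3,0,0,0,0],[0,0.08,0.17,0,0,0,0],[0,0.08,0.17,0,0,0,0],[0,0.1,0.16,0,0,0,0],[0,0.11,0.16,0,0,0,0],[0,0.13,0.14,0,0,0,0],[0,0.14,0.14,0,0,0,0]]
  ]
}}

```text
time: 7.7
tcp_pos: [511.9, 221.4, 52.8]
tool_rot: [0.08, -3.14, 0.002]
ft_force: [-1.2, -4.0, 0.1]
opening: 0.006
gripper_force: 1.6
```

Call:
{"op": "play_rows", "data": {
  "rows": [
    [[0,0.15,0.12,0,0,0,0],[0,0.16,0.12,0,0,0,0],[0,0.18,0.1,0,0,0,0],[0,0.18,0.09,0,0,0,0],[0,0.2,0.07,0,0,0,0],[0,0.19,0.06,0,0,0,0],[0,0.17,0.04,0,0,0,0],[0,0.17,0.03,0,0,0,0]]
  ]
}}

```text
time: 8.5
tcp_pos: [566.6, 246.3, 51.9]
tool_rot: [0.08, -3.136, 0.002]
ft_force: [-6.7, -2.9, 1.6]
opening: 0.005
gripper_force: 3.1
```

Call:
{"op": "play_rows", "data": {
  "rows": [
    [[0,0.16,0.01,0,0,0,0],[0,0.16,0.01,0,0,0,0],[0,0.16,-0.01,0,0,0,0],[0,0.17,-0.01,0,0,0,0],[0,0.17,-0.03,0,0,0,0],[0,0.17,-0.04,0,0,0,0],[0,0.17,-0.06,0,0,0,0],[0,0.1,-0.04,0,0,0,0]]
  ]
}}

```text
time: 9.3
tcp_pos: [619.2, 239.8, 53.4]
tool_rot: [-0.08, 3.139, 0.001]
ft_force: [-1.2, -0.2, 0.2]
opening: 0.005
gripper_force: 0.0
```

Run:
```python
from m import *
c=cams.read_camera("scene");cv2.imwrite("pics/scene3.png",cv2.resize(c["image"][150:290,210:450,::-1],None,fx=2.5,fy=2.5));run("scene",c)
```

```text
scene
board (array([629.9,  45.6]), array([109. , 325.6]), 3.16) 12.122986212048716
mould top (array([596.5,  -8.7]), array([111.8, 161.7]), 2.87) 58.15484560396186 2262
dark [355. 218.] (array([582.4,  73.3]), array([35.7,  9.9]), 3.01) 61 50.0
dark [395. 262.] (array([649.9, 212.9]), array([68.6, 15.4]), 40.52) 222 69.9
46 [306. 218.] (array([610.4, -12.6]), array([131.8, 202.2]), 3.54) 993 50.0
grey [392. 191.] (array([465.3, 101.4]), array([40.3, 38. ]), 42.16) 269 72.0
grey [379. 236.] (array([588. , 135.9]), array([123. ,  49.5]), 76.92) 592 67.9
grey [394. 228.] (array([563. , 161.1]), array([21.5, 46.6]), 41.4) 85 68.9
```

View pics/scene3.png

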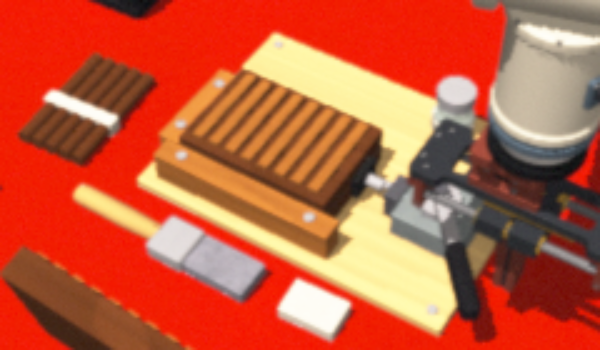

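The lever is at about 40.5° (locked is 41.4°). The pad presses the mould against the fence and the mould is still home, so I'll retreat.

Call:
{"op": "play_rows", "data": {
  "rows": [
    [[0,-0.2,0.3,0,0,0,0],[0,-0.2,0.3,0.2,0,0,0],[0,0,0,0.9,0,0,0],[0,0,0,0.9,0,0,0],[0,-0.5,0.4,0.9,0,0,0],[0,-0.9,0.3,0.9,0,0,0],[0,-0.9,0.3,0,0,0,0],[0,-0.9,0.3,0,0,0,0]]
  ]
}}

```text
time: 10.15
tcp_pos: [473.7, 317.2, 206.3]
tool_rot: [-0.082, 3.137, 0.004]
ft_force: [0.5, 0.6, 0.6]
opening: 0.005
gripper_force: 0.0
```

Call:
{"op": "play_rows", "data": {
  "rows": [
    [[0,-0.9,0.3,0,0,0,0],[0,0,0,0,0,0,0],[0,0,0,0,0,0,0],[0,0,0,0,0,0,0]]
  ]
}}

```text
time: 10.55
tcp_pos: [439.8, 327.6, 203.8]
tool_rot: [-0.081, 3.14, 0.0]
ft_force: [-0.1, 0.7, -0.1]
opening: 0.002
gripper_force: 0.0
```

Run:
```python
from m import *
c=cams.read_camera("scene");cv2.imwrite("pics/scene4.png",cv2.resize(c["image"][150:290,210:450,::-1],None,fx=2.5,fy=2.5));run("scene",c)
```

```text
scene
board (array([522.3,  40.4]), array([171.8, 325. ]), 2.99) 12.224494094518604
mould top (array([596.7,  -9.5]), array([112.3, 160.8]), 2.83) 58.15501342204266 2266
dark [355. 218.] (array([581.5,  72.9]), array([39. , 10.8]), 1.05) 58 50.8
dark [395. 262.] (array([650.5, 213.7]), array([69.2, 14.7]), 41.76) 213 70.8
46 [306. 219.] (array([611.1, -12.4]), array([131.5, 202.3]), 3.0) 1008 50.0
grey [392. 192.] (array([465.7, 101.6]), array([41.3, 37.6]), 44.21) 334 70.5
grey [383. 233.] (array([575.7, 143.3]), array([126.8,  79.5]), 72.93) 935 68.7
```

View pics/scene4.png

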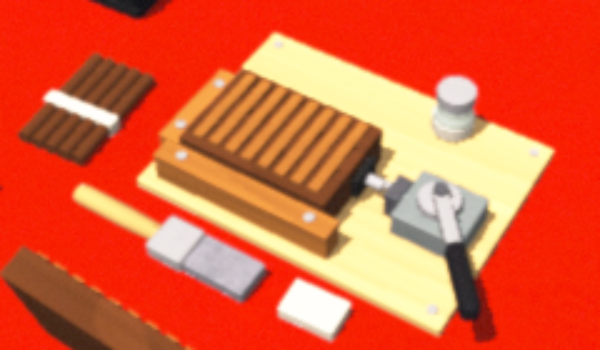

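The last view shows the mould flush with the stop and fence, the lever locked, the bystanders unmoved and the arm clear.

```bash
python3 -c "
from bench import finish_job
print(finish_job())"
```

```text
the job is handed in; nothing more can be done
None
```

The mould was pushed home against the back stop, then the lever was pushed round into lock (about 41° in the images) with the pad holding the mould to the fence; nothing else visibly moved in the last view, the arm is clear, and the job was handed in at about 10.6 s.

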